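# Present a histology block to the code scanner

### The arm

A 6-joint arm with a two-finger parallel gripper is mounted at the origin on the work surface. World frame = base frame: x ahead of the robot, y to its left, z up, the work surface at z = 0. Lengths are in m, angles in rad, forces in N, time in s.
With the tool pointing down it reaches from about 0.225 to 0.875 m from the base axis. Payload 3.4 kg.
Tool frame: the origin (TCP) lies at the very end of the fingers, on their centre line; the grasp point (between the pads) lies 19 mm behind it (manip.tcp_to_grasp is the distance from the TCP to the grasp point, in m); z points along the fingers, y is the line along which they close (so a half turn about z gives the same grasp; the last joint's range is limited). The gripper opens to 85 mm and grips with 20 to 120 N. Pads are 22 mm wide; open, the fingers measure 114 mm over their backs; the gripper's body (76 mm by 85 mm) begins 54 mm behind the grasp point. The pads swing forward as they close: fully open they stand 13 mm farther back than shut.
Start: joints at [1.017, 0.276, 1.505, -0, 1.361, -0.121], TCP at [0.241, 0.522, 0.231] pointing down, gripper open.
Joint ranges: [-2.89, 2.89], [-0.75, 2.08], [0.22, 2.7], [-1.18, 4.32], [0.11, 2.71], [-2.7, 2.7]. Speed limits (rad/s): [2.57, 2.57, 3.14, 3.14, 3.14, 3.14].

### API

Orientations are given as a unit quaternion [w, x, y, z].
In Python, from rig import status, get_image, job, manip gives the robot as it stands.
- The arm moves only by the tool apply_moves, never from a script. Its arguments are lists of equal length, an entry for each row: "xyz": the shift along the tool's x, y, z each as a share of 0.3 m, from -1 to 1, a list of three; "rot": the turn, a rotation vector about the tool's x, y, z each as a share of 60 degrees, from -1 to 1, a list of three; "hand": the opening, from -1 (shut) to 1 (fully open). A call has 1 to 8 rows; each row shifts and turns the commanded pose from where the row before left it, along the tool's axes as they then stand; what a row does not reach is not made up. A row lasts 1/8 s, in which the tool goes at most 62.5 mm and 10.7 degrees, less where a joint would pass 70% of its speed; a pose out of reach is approached as far as the arm can. A call with a number of a shift or a turn outside -1 to 1 is refused whole. A call with a gripper value outside its range is refused whole. The fingers move at their own pace and stop on an object; "force" is the grip in N (left out, the last holds). Time passes only in rows, so rows that do not move let the fingers close. It gives the time, the measured TCP pose, the force, the opening and the grip force at its end, in the units of the state.
- status.get_state(): the state, without advancing time (a new reading comes with each control period).
- get_image(name): name is "scene" or "side" or "wrist"; returns a dict with "pixels" (400x640x3 uint8, red, green, blue), "fovy" (degrees; the focal length in pixels is half the picture's height over the tangent of half this angle, whatever the lens; pixels are square), "cx", "cy" (the principal point, pixels), "dist" ([k1, k2, p1, p2, k3] as OpenCV has them; the pictures are not rectified), "origin" and "orientation" of the camera in the world; the wrist camera has in their place "tool_from_camera" (4x4, takes a point from camera to tool coordinates, whose origin is the TCP and whose axes are the flange's). Camera axes: x right, y down, z forward; pixel columns grow to the right and rows downward; lengths in m; the calibration is good to about 2 mm. A picture is of the moment at which its call begins: read the wrist's pose just before it. There is no depth.
- job.sign_off(): hands the job in; it is judged then, once.
The state is a dict: "clock": time; "qpos": joint angles; "qd": joint speeds; "effort": joint torques, N m; "position": TCP position; "ee_rot": TCP orientation; "contact_force": force on the tool from outside, world axes, zero at the start; "moment": the same for the moment, N m; "width": finger opening in m; "gripper_force": force on a finger pad.
Only numpy, scipy, OpenCV 4.12 (cv2) and the standard library are available. Lean on these libraries where they do the work, as an engineer would, in place of code of your own. Each camera call takes 0.05 s, during which the arm holds its last target. There are 200 camera calls.

### The job

The block in the orange cassette is the next one to be cut: pick it up off the cold plate, leaving the other blocks as they lie, and hold it up in the air to the code scanner, with the white code label on its sloping end squarely facing the scanner's window, centred on the window and about 15 cm in front of it. Do not touch the scanner or push the vials and the bottle about. Finish while still holding the block steady there, nothing else supporting it; do not put it down.

Things in the scene. Friction and masses are not known exactly. Their poses are not given: they have to be found in the camera images.
- orange_block: Paraffin block, 15 g, orange cassette on cream wax, wax side down. 40 x 28 x 13 mm (x, y, z). Origin: centre of underside; z up, x to the sloping code end. Wax 30 x 24 x 7 mm (z 0 to 7); cassette above (z 7 to 13) is 28 mm wide, its straight sides to grip span x -20 to 13 mm; at +x it ends in a 45 degree slope from (x 13, z 13) to (x 20, z 6).
- orange_code: The white code label on the orange block's sloping end, 9 x 26 mm. Origin: centre of the label, at (16.5, 0, 9.5) mm in the block's frame. Its z axis points straight out of the label (forward and up at 45 degrees when the block lies flat); its y axis is the block's y.
- cold_plate: Fixed white cold plate, 250 x 310 mm, 70 mm high. Origin: centre of its underside; the steel plate under the blocks is at z = 70 mm, with a white rim 4 mm higher and 10 mm wide round the edge. Five blocks lie on it, three in the far row and two in the near row, about 90 mm apart, code ends roughly away from the robot.
- scanner: Fixed presentation scanner's stand, to the robot's right: round black foot 120 mm across, bent stem, grey yoke 94 mm wide. Origin: centre of the foot's underside. The head's pivot is 260 mm above it.
- scanner_head: Scanner head in the yoke: dark box 100 mm deep, 76 wide, 56 high, yellow frame round a dark red window. Origin: on the pivot, 260 mm above the bench. The window looks along the head's -x, 12 to 27 degrees below level (stiff tilt, not to be moved); y is level. A label squarely facing it has its outward normal along the head's +x.
- scanner_window (a point): Centre of the scanner's window, 60 mm from the head's origin along its -x.
- read_point (a point): Point in the air on the window's axis, 150 mm in front of the window: where the centre of the label belongs. Axes as those of the scanner head.
- blue_block: Histology block with a blue cassette, lying wax side down on the cold plate; same shape and size as orange_block. Stays where it is.
- green_block: Histology block with a green cassette, lying wax side down on the cold plate; same shape and size as orange_block. Stays where it is.
- white_block: Histology block with a white cassette, lying wax side down on the cold plate; same shape and size as orange_block. Stays where it is.
- lilac_block: Histology block with a lilac cassette, lying wax side down on the cold plate; same shape and size as orange_block. Stays where it is.
- vial_a: Loose corked glass specimen vial (brown stopper), 24 mm across, 58 mm tall, standing on the bench. Origin: centre of its underside. Stays where it is.
- vial_b: Loose corked glass specimen vial (red stopper), 24 mm across, 58 mm tall, standing on the bench. Origin: centre of its underside. Stays where it is.
- vial_c: Loose corked glass specimen vial (brown stopper), 24 mm across, 58 mm tall, standing on the bench. Origin: centre of its underside. Stays where it is.
- amber_bottle: Loose amber reagent bottle, 62 mm across, 125 mm tall. Origin: centre of its underside. Stays where it is.

How it is judged:
On the way:
1. the orange block is lifted clear of the cold plate in the gripper (contact force between the fingers and orange_block above 1 N and z of orange_block in the frame of cold_plate above 0.1 m), for 0.2 s.
At the end, for the whole second after the job is handed in: Orange block held still in the fingers alone, over 100 mm up; its label centre within 25 mm of the window's axis, 110 to 190 mm in front of the window, facing it within 0.25 rad. Other blocks moved under 12 mm, vials and bottle under 20 mm (contact force between the fingers and orange_block above 1 N and x of orange_code in the frame of scanner_head between -0.25 and -0.17 m and y of orange_code in the frame of scanner_head between -0.025 and 0.025 m and z of orange_code in the frame of scanner_head between -0.025 and 0.025 m and angle between the z axis of orange_code and the x axis of scanner_head, either way round below 0.25 rad and z of scanner_window in the frame of orange_code above 0.08 m and contact force between orange_block and cold_plate below 0.05 N and contact force between orange_block and scanner below 0.05 N and height (world z) of orange_block above 0.1 m and linear speed of orange_block below 0.03 m/s and angular speed of orange_block below 0.3 rad/s and distance of each of blue_block, green_block, white_block, lilac_block from where it was at the start of the episode below 0.012 m and distance of each of vial_a, vial_b, vial_c, amber_bottle from where it was at the start of the episode below 0.02 m); the arm keeps its last pose, push and grip.
It fails at once if the robot or the block touches the scanner (contact force between any of the fingers, the arm, orange_block and scanner above 1 N).
It fails at once if another block is moved more than 12 mm (distance of any of blue_block, green_block, white_block, lilac_block from where it was at the start of the episode above 0.012 m).
It fails at once if a vial or the bottle is moved more than 20 mm (distance of any of vial_a, vial_b, vial_c, amber_bottle from where it was at the start of the episode above 0.02 m).
It also fails if it takes over 35 s, if anything falls off the work surface, if the arm or the gripper's body presses on something with over 40 N, if the wrist force passes 120 N, or if a joint passes its speed limit or range.

## Working session

There is one attempt and no reset: what is moved stays moved. The work goes in short steps, Python scripts to look and compute and a tool call to move; the robot and the scene stay as the last step left them, time stands still between calls to the robot, and variables do not carry over. Pictures are saved under pics/ and viewed, at most 10 in all, crops included, and the job is handed in when it is done.

Besides the shell and the picture viewer there is one more tool, called after "Call:" in YAML: its name, and indented under it one key for each argument. apply_moves: Moves the arm, as the interface text tells. Its arguments: {"type":"object","properties":{"xyz":{"type":"array","items":{"type":"array","items":{"type":"number","minimum":-1,"maximum":1}}},"rot":{"type":"array","items":{"type":"array","items":{"type":"number","minimum":-1,"maximum":1}}},"hand":{"type":"array","items":{"type":"number"}},"force":{"type":"number"}},"required":["xyz","rot","hand"]}

```bash
mkdir -p pics; ls
cat > h.py <<'E'
import numpy as np, cv2, pickle
from scipy.spatial.transform import Rotation as R
def q2R(q): return R.from_quat([q[1],q[2],q[3],q[0]]).as_matrix()
def K(im):
    f=im["pixels"].shape[0]/2/np.tan(np.radians(im["fovy"])/2)
    return np.array([[f,0,im["cx"]],[0,f,im["cy"]],[0,0,1]])
def pose(im,st=None):
    if "origin" in im: return q2R(im["orientation"]),np.array(im["origin"])
    T=np.array(im["tool_from_camera"]);Rt=q2R(st["ee_rot"])
    return Rt@T[:3,:3],Rt@T[:3,3]+np.array(st["position"])
def rays(im,uv,st=None):
    Rc,o=pose(im,st)
    p=cv2.undistortPoints(np.float64(uv).reshape(-1,1,2),K(im),np.float64(im["dist"]))[:,0]
    d=np.c_[p,np.ones(len(p))]@Rc.T
    return o,d/np.linalg.norm(d,axis=1)[:,None]
def onplane(im,uv,z,st=None):
    o,d=rays(im,uv,st); return o+d*((z-o[2])/d[:,2])[:,None]
def proj(im,P,st=None):
    Rc,o=pose(im,st); rv=cv2.Rodrigues(Rc.T)[0]
    return cv2.projectPoints(np.float64(P).reshape(-1,1,3),rv,-Rc.T@o,K(im),np.float64(im["dist"]))[0][:,0]
def tri(l):
    A=np.zeros((3,3));b=np.zeros(3)
    for o,d in l:
        M=np.eye(3)-np.outer(d,d);A+=M;b+=M@o
    p=np.linalg.solve(A,b);return p,[np.linalg.norm(np.cross(p-o,d)) for o,d in l]
E
python3 - <<'E'
from h import *
from rig import status,get_image
for n in("scene","side","wrist"):
    st=status.get_state();im=get_image(n);pickle.dump((st,im),open(n+".pkl","wb"))
    cv2.imwrite(f"pics/{n}.png",im["pixels"][:,:,::-1])
    print(n,im["fovy"],im["dist"],pose(im,st)[1],pose(im,st)[0][:,2])
print(st)
E
```

```text
pics
scene 55.76506950205564 [0.02042685 0.         0.         0.         0.        ] [ 0.91419285 -0.42135095  0.91314502] [-0.4187792   0.38741968 -0.82129773]
side 50.42856764473754 [-0.09291265  0.          0.          0.          0.        ] [0.41667719 0.65285354 0.97047845] [ 0.10666338 -0.6545251  -0.74847834]
wrist 58.62634581868048 [-0.06352634  0.          0.          0.          0.        ] [0.17681824 0.55142464 0.37392327] [ 0.251388   -0.11897221 -0.96054656]
{'clock': 0.1, 'qpos': array([ 1.01703686e+00,  2.76542315e-01,  1.50604133e+00, -1.39624926e-05,
        1.36072759e+00, -1.20984545e-01]), 'qd': array([-0.0014715 , -0.00183294, -0.00370065, -0.00094556, -0.00042047,
       -0.00107615]), 'effort': array([ 4.95359782e-04, -4.17699909e+01, -2.46405941e+01, -1.92490515e-04,
        5.86004215e-03,  5.08200372e-06]), 'position': array([0.24088792, 0.52156122, 0.23050634]), 'ee_rot': array([-2.77989439e-04,  2.14701232e-01,  9.76679396e-01, -8.13106541e-04]), 'contact_force': array([0.10341565, 0.51105412, 0.33459259]), 'moment': array([-0.00738998,  0.02290232, -0.01819384]), 'gripper_force': 0.0, 'width': 0.0852814486207057}
```

View pics/scene.png

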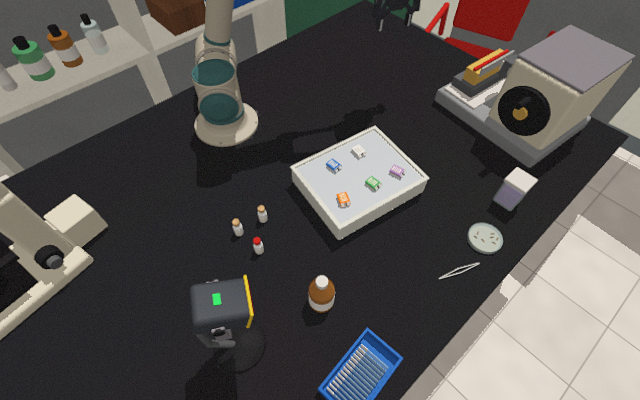

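View pics/side.png

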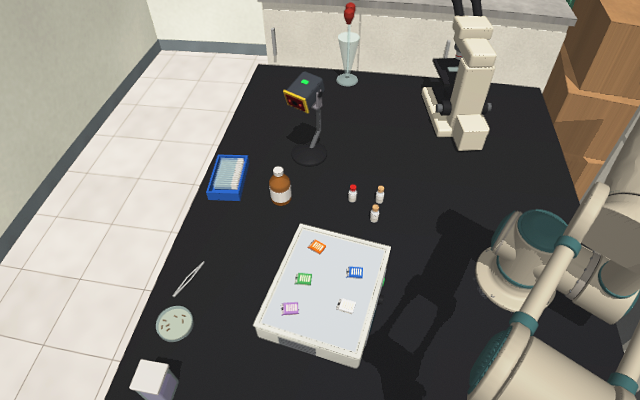

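View pics/wrist.png

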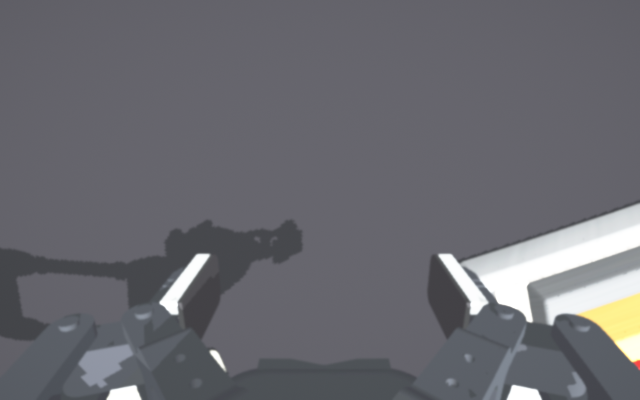

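The scene view shows the orange block at about (343,199) and the scanner head at about (222,300). In the side view they are at about (317,246) and (303,95), and the yellow frame is visible. Next I'll view enlarged crops of both.

Run:
```python
from h import *
S={n:pickle.load(open(n+".pkl","rb")) for n in("scene","side")}
def crop(n,x,y,w,h): return cv2.resize(S[n][1]["pixels"][y:y+h,x:x+w,::-1],(400,300),interpolation=cv2.INTER_CUBIC)
a=np.vstack([np.hstack([crop("scene",180,265,100,75),crop("side",270,60,80,60)]),np.hstack([crop("scene",320,180,60,45),crop("side",290,230,60,45)])])
cv2.imwrite("pics/c1.png",a)
for n,(st,im) in S.items():
    hsv=cv2.cvtColor(im["pixels"],cv2.COLOR_RGB2HSV)
    for nm,lo,hi,z in(("orange",(6,150,120),(16,255,255),.083),("yellow",(20,150,120),(32,255,255),.25)):
        m=cv2.inRange(hsv,lo,hi);k,l,s,c=cv2.connectedComponentsWithStats(m)
        for i in range(1,k):
            if s[i,4]>15: print(n,nm,s[i],c[i].round(1),onplane(im,[c[i]],z)[0].round(4))
```

```text
scene orange [ 47  30  21  11 106] [57.3 36. ] [-0.7244 -0.2395  0.083 ]
scene orange [337 192  13  12  43] [342.4 198.1] [0.5293 0.0267 0.083 ]
scene orange [310 280  25  21 267] [323.3 291.8] [ 0.6864 -0.1908  0.083 ]
scene yellow [463  66   7  14  27] [466.3  72.9] [0.5358 0.4906 0.25  ]
scene yellow [467  66  33  18 113] [479.7  75.1] [0.5666 0.5094 0.25  ]
scene yellow [513 108  14  12  69] [520.2 113.5] [0.7237 0.4527 0.25  ]
scene yellow [243 275  11  53 191] [248.2 299.8] [ 0.6515 -0.3472  0.25  ]
side orange [270 175  19  17 244] [279.2 183.3] [ 0.6732 -0.1753  0.083 ]
side orange [308 240  18  14  72] [316.7 246.7] [0.5299 0.0309 0.083 ]
side yellow [283  90  26  23 105] [297.8  98.7] [ 0.6455 -0.3617  0.25  ]
```

View pics/c1.png

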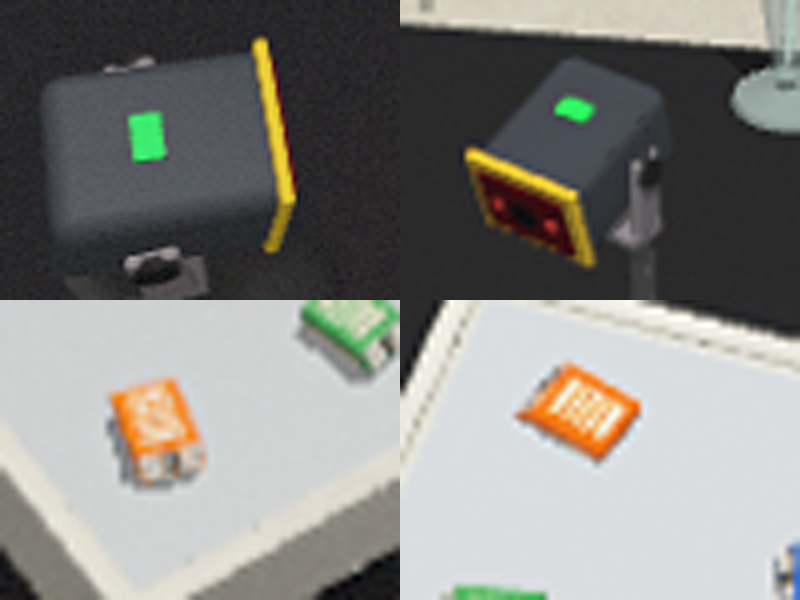

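Run:
```python
from h import *
(_,a),(_,b)=[pickle.load(open(n+".pkl","rb")) for n in("scene","side")]
sc=lambda x,y:(180+x/4-.5+.125,265+y/4-.375)
si=lambda x,y:(270+(x-400)/5-.4,60+y/5-.4)
P={}
for n,p,q in(("tfar(-x)",(260,40),(578,195)),("tnear(+x)",(291,198),(468,150)),("bnear",(272,250),(491,233)),("led",(147,137),(575,110)),):
    P[n],e=tri([tuple(v[0] if v.ndim>1 else v for v in rays(a,[sc(*p)])),tuple(v[0] if v.ndim>1 else v for v in rays(b,[si(*q)]))])
    print(n,P[n].round(4),np.round(e,4))
# bar edges
y=P["tnear(+x)"]-P["tfar(-x)"];d=P["bnear"]-P["tnear(+x)"]
print(np.linalg.norm(y),np.linalg.norm(d))
n=np.cross(d,y);n/=np.linalg.norm(n);print("win normal",n,"yaw",np.degrees(np.arctan2(n[1],n[0])),"below",np.degrees(np.arcsin(-n[2])))
print("window c",(P["tfar(-x)"]+P["bnear"])/2)
# orange corners
os=lambda x,y:(320+x/6.667-.42,180+(y-300)/6.667-.42)
oi=lambda x,y:(290+(x-400)/6.667-.42,230+(y-300)/6.667-.42)
print("scene top",onplane(a,[os(110,393),os(172,378),os(200,437),os(133,455)],.083).round(4))
print("side top",onplane(b,[oi(567,365),oi(640,408),oi(600,462),oi(540,415)],.083).round(4))
```

```text
tfar(-x) [ 0.618  -0.3274  0.2758] [0.0016 0.0016]
tnear(+x) [ 0.687  -0.3603  0.2782] [0.0006 0.0006]
bnear [ 0.6788 -0.3739  0.2124] [0.0014 0.0014]
led [ 0.6294 -0.3905  0.2906] [0.0004 0.0004]
0.07648776746615807 0.0677425175568276
win normal [-0.42455565 -0.87468351  0.23384023] yaw -115.89110243671459 below -13.523268021921044
window c [ 0.64837762 -0.35063058  0.24408801]
scene top [[0.5068 0.0247 0.083 ]
 [0.5184 0.0487 0.083 ]
 [0.5468 0.0362 0.083 ]
 [0.5349 0.0101 0.083 ]]
side top [[0.5388 0.0088 0.083 ]
 [0.5078 0.0249 0.083 ]
 [0.5191 0.0519 0.083 ]
 [0.5452 0.0337 0.083 ]]
```

```bash
cat >> h.py <<'E'
def frame(zdir,ydir):
    z=np.array(zdir,float);z/=np.linalg.norm(z);y=np.array(ydir,float);y-=z*(y@z);y/=np.linalg.norm(y)
    return np.c_[np.cross(y,z),y,z]
def plan(st,p,Rt,n=None,vmax=.058):
    R0=q2R(st["ee_rot"]);p0=np.array(st["position"]);p=np.array(p,float)
    rv=R.from_matrix(R0.T@Rt).as_rotvec()
    m=max(np.linalg.norm(p-p0)/vmax,np.degrees(np.linalg.norm(rv))/10)
    n=n or max(1,int(np.ceil(m)))
    w=np.round(rv/n/np.radians(60),3);x=[];Rk=R0;pk=p0
    for k in range(n):
        s=np.round(Rk.T@((p-pk)/(n-k))/.3,3);x.append(s.tolist());pk=pk+Rk@s*.3;Rk=Rk@R.from_rotvec(w*np.radians(60)).as_matrix()
    print("rows",n,"xyz",x,"rot each",w.tolist())
E
python3 - <<'E'
from h import *
from rig import status
(_,a),(_,b)=[pickle.load(open(n+".pkl","rb")) for n in("scene","side")]
sc=lambda x,y:(180+x/4-.5+.125,265+y/4-.375)
si=lambda x,y:(270+(x-400)/5-.4,60+y/5-.4)
f=lambda im,uv:tuple(v if v.ndim==1 else v[0] for v in rays(im,[uv]))
for n,p,q in(("r+x",(57,235),(575,58)),("r-x",(45,85),(662,95)),("fbody+x",(270,190),(480,148)),("fbody-x",(250,52),(572,187))):
    P,e=tri([f(a,sc(*p)),f(b,si(*q))]);print(n,P.round(4),np.round(e,4))
st=status.get_state()
h=np.radians(-27);bx=np.array([np.cos(h),np.sin(h),0]);by=np.array([-bx[1],bx[0],0])
plan(st,[.527,.03,.18],frame([0,0,-1],by))
E
```

```text
r+x [ 0.6393 -0.4408  0.293 ] [0.0014 0.0014]
r-x [ 0.5814 -0.4097  0.2927] [0.0003 0.0003]
fbody+x [ 0.6796 -0.3642  0.2783] [0.0007 0.0007]
fbody-x [ 0.6214 -0.3339  0.277 ] [0.0004 0.0004]
rows 10 xyz [[-0.155, -0.109, 0.017], [-0.156, -0.108, 0.017], [-0.156, -0.107, 0.017], [-0.157, -0.107, 0.017], [-0.157, -0.106, 0.017], [-0.158, -0.106, 0.017], [-0.158, -0.105, 0.017], [-0.158, -0.104, 0.017], [-0.159, -0.103, 0.017], [-0.159, -0.103, 0.017]] rot each [-0.0, -0.0, 0.004]
```

Call:
apply_moves:
  xyz:
    - [-0.155,-0.109,0.017]
    - [-0.156,-0.108,0.017]
    - [-0.156,-0.107,0.017]
    - [-0.157,-0.107,0.017]
    - [-0.157,-0.106,0.017]
    - [-0.158,-0.106,0.017]
    - [-0.158,-0.105,0.017]
    - [-0.158,-0.104,0.017]
  rot:
    - [0,0,0.004]
    - [0,0,0.004]
    - [0,0,0.004]
    - [0,0,0.004]
    - [0,0,0.004]
    - [0,0,0.004]
    - [0,0,0.004]
    - [0,0,0.004]
  hand: [1,1,1,1,1,1,1,1]

```text
clock: 1.15
position: [0.4707, 0.127, 0.1903]
ee_rot: [0.0, 0.231, 0.973, 0.0]
contact_force: [0.7, -0.1, 0.0]
width: 0.0853
gripper_force: 0.0
```

Call:
apply_moves:
  xyz:
    - [-0.159,-0.103,0.017]
    - [-0.159,-0.103,0.017]
    - [0,0,0]
    - [0,0,0]
  rot:
    - [0,0,0.004]
    - [0,0,0.004]
    - [0,0,0]
    - [0,0,0]
  hand: [1,1,1,1]

```text
clock: 1.65
position: [0.5266, 0.0307, 0.1799]
ee_rot: [-0.001, 0.236, 0.972, 0.0]
contact_force: [0.5, 0.8, -0.1]
width: 0.0855
gripper_force: 0.0
```

Run:
```python
from h import *
from rig import status,get_image
st=status.get_state();im=get_image("wrist");pickle.dump((st,im),open("w1.pkl","wb"))
cv2.imwrite("pics/w1.png",im["pixels"][:,:,::-1])
print(st["clock"],st["position"],st["qpos"],st["contact_force"])
hsv=cv2.cvtColor(im["pixels"],cv2.COLOR_RGB2HSV);m=cv2.inRange(hsv,(6,150,120),(16,255,255))
k,l,s,c=cv2.connectedComponentsWithStats(m)
i=1+s[1:,4].argmax();print(s[i],c[i])
pts=np.argwhere(l==i)[:,::-1].astype(np.float32);print(cv2.minAreaRect(pts));bp=cv2.boxPoints(cv2.minAreaRect(pts))
print(bp,onplane(im,bp,.083,st).round(4))
```

```text
1.65 [0.52657628 0.03066985 0.17985583] [-7.43226100e-02  2.40771010e-01  1.68763947e+00  8.36182894e-04
  1.21489474e+00 -1.16986326e+00] [ 0.47088214  0.82621998 -0.06463961]
[304 177  40  47 951] [323.92744479 200.170347  ]
((323.94024658203125, 199.84889221191406), (45.34362030029297, 39.15156555175781), 88.40885925292969)
[[303.7425  177.72939]
 [342.87897 176.64226]
 [344.138   221.9684 ]
 [305.00153 223.05553]] [[0.5072 0.0249 0.083 ]
 [0.5189 0.0493 0.083 ]
 [0.5491 0.0353 0.083 ]
 [0.537  0.01   0.083 ]]
```

View pics/w1.png

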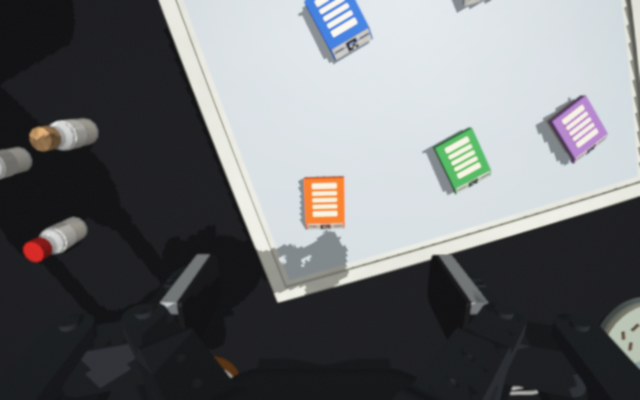

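Run:
```python
from h import *
from rig import status
st=status.get_state()
h=np.radians(-25.8);bx=np.array([np.cos(h),np.sin(h),0]);by=np.array([-bx[1],bx[0],0])
t=np.radians(20);z=np.sin(t)*bx-np.cos(t)*np.array([0,0,1]);Rt=frame(z,by);p=np.array([.5265,.0306,.0755])
plan(st,p-.04*z,Rt)
```

```text
rows 3 xyz [[0.015, -0.001, 0.074], [0.023, -0.001, 0.072], [0.032, -0.001, 0.07]] rot each [-0.001, -0.112, -0.008]
```

Call:
apply_moves:
  xyz:
    - [0.015,-0.001,0.074]
    - [0.023,-0.001,0.072]
    - [0.032,-0.001,0.07]
    - [0,0,0]
    - [0,0,0]
  rot:
    - [-0.001,-0.112,-0.008]
    - [-0.001,-0.112,-0.008]
    - [-0.001,-0.112,-0.008]
    - [0,0,0]
    - [0,0,0]
  hand: [0.4,0.4,0.4,0.4,0.4]
  force: 40

```text
clock: 2.33
position: [0.5171, 0.0365, 0.1151]
ee_rot: [0.172, 0.219, 0.96, -0.039]
contact_force: [0.1, 0.3, 0.6]
width: 0.0598
gripper_force: 0.0
```

Run:
```python
from h import *
from rig import status
st=status.get_state()
h=np.radians(-25.8);bx=np.array([np.cos(h),np.sin(h),0]);by=np.array([-bx[1],bx[0],0])
t=np.radians(20);z=np.sin(t)*bx-np.cos(t)*np.array([0,0,1]);Rt=frame(z,by);p=np.array([.5265,.0306,.0755])
plan(st,p,Rt,3);print(st["qpos"])
```

```text
rows 3 xyz [[0.004, -0.001, 0.046], [0.004, -0.002, 0.045], [0.003, -0.001, 0.046]] rot each [0.0, 0.002, 0.001]
[ 0.0535353   0.16953719  2.04322315 -0.28430557  0.63429015 -0.86455517]
```

Call:
apply_moves:
  xyz:
    - [0.004,-0.001,0.046]
    - [0.004,-0.002,0.045]
    - [0.003,-0.001,0.044]
    - [0,0,0]
    - [0,0,0]
    - [0,0,0]
    - [0,0,0]
    - [0,0,0]
  rot:
    - [0,0,0]
    - [0,0,0]
    - [0,0,0]
    - [0,0,0]
    - [0,0,0]
    - [0,0,0]
    - [0,0,0]
    - [0,0,0]
  hand: [0.4,0.4,0.4,0.4,-1,-1,-1,-1]

```text
clock: 3.32
position: [0.5245, 0.0299, 0.0746]
ee_rot: [0.171, 0.219, 0.96, -0.039]
contact_force: [-0.8, -0.2, 1.6]
width: 0.0267
gripper_force: 39.6
```

Call:
apply_moves:
  xyz:
    - [0,0,0]
    - [0,0,0]
  rot:
    - [0,0,0]
    - [0,0,0]
  hand: [-1,-1]

```text
clock: 3.58
position: [0.5245, 0.0299, 0.0745]
ee_rot: [0.171, 0.219, 0.96, -0.039]
contact_force: [-1.7, 0.4, 5.9]
width: 0.0268
gripper_force: 39.9
```

Call:
apply_moves:
  xyz:
    - [-0.02,0,-0.06]
    - [-0.045,0,-0.125]
    - [-0.045,0,-0.125]
    - [-0.04,0,-0.11]
    - [0,0,0]
    - [0,0,0]
  rot:
    - [0,0,0]
    - [0,0,0]
    - [0,0,0]
    - [0,0,0]
    - [0,0,0]
    - [0,0,0]
  hand: [-1,-1,-1,-1,-1,-1]

```text
clock: 4.32
position: [0.5223, 0.0304, 0.2067]
ee_rot: [0.169, 0.219, 0.96, -0.04]
contact_force: [-0.5, -0.4, -1.1]
width: 0.0266
gripper_force: 39.5
```

Run:
```python
from h import *
from rig import status,get_image
st=status.get_state();im=get_image("wrist");pickle.dump((st,im),open("w2.pkl","wb"))
b=get_image("side")["pixels"]
w=im["pixels"]
a=np.vstack([cv2.resize(w[150:400,120:520],(640,400)),])
a=np.hstack([a[:, :]]) ; c=cv2.resize(b[170:320,230:430],(266,200))
out=np.zeros((600,640,3),np.uint8);out[:400]=a;out[400:,:266]=c
cv2.imwrite("pics/w2.png",out[:,:,::-1]);print(st["position"],st["ee_rot"],st["qpos"],st["gripper_force"],st["width"])
# read pose plan: window direction
for e in (15,):
    yaw=np.radians(63.5);win=np.array([.648,-.351,.244]);d=np.array([np.cos(yaw)*np.cos(np.radians(e)),np.sin(yaw)*np.cos(np.radians(e)),-np.sin(np.radians(e))])
    print("read",win+.15*d)
```

```text
[0.52225149 0.03040868 0.20668069] [ 0.16941337  0.21937702  0.95999258 -0.03983809] [ 0.03882829  0.0737363   1.88631346 -0.21228728  0.88195253 -0.97213588] 39.457696080207825 0.02661891293326945
read [ 0.7126491  -0.22133397  0.20517714]
```

View pics/w2.png

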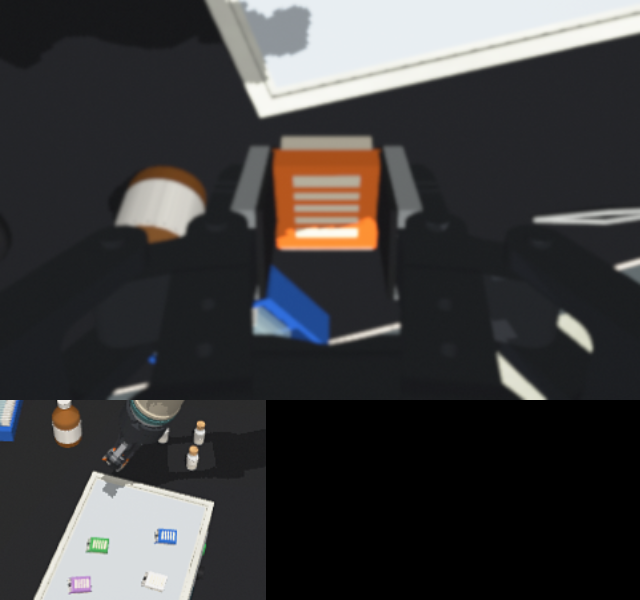

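The block is held squarely between the pads, with the top face at crop rows 150–249 and the wax edge at row 136. I'll enlarge it to measure the pose in the grip.

Run:
```python
from h import *
st,im=pickle.load(open("w2.pkl","rb"))
c=im["pixels"][225:315,270:380]
g=(255*(c/255.)**.6).astype(np.uint8)
cv2.imwrite("pics/w2c.png",cv2.resize(g[:,:,::-1],(733,600),interpolation=cv2.INTER_CUBIC))
for r in range(228,312,2): print(r,im["pixels"][r,322],im["pixels"][r,297])
```

```text
228 [37 37 41] [36 37 41]
230 [37 38 41] [37 38 41]
232 [38 38 42] [38 39 42]
234 [73 72 69] [70 69 66]
236 [152 146 133] [143 138 125]
238 [166 160 145] [160 155 140]
240 [166 160 144] [161 155 140]
242 [167 148 129] [162 144 124]
244 [168  98  62] [167  96  60]
246 [168  79  26] [168  79  26]
248 [168  80  27] [168  80  27]
250 [168  80  27] [168  80  27]
252 [169  80  27] [169  80  27]
254 [178  84  29] [178  85  29]
256 [182  86  30] [182  86  29]
258 [181  94  45] [182  86  30]
260 [179 144 119] [182  86  29]
262 [181 174 156] [182  86  30]
264 [180 174 156] [182  86  29]
266 [180 147 123] [182  87  30]
268 [182  95  47] [182  86  30]
270 [181 128  97] [182  86  30]
272 [181 170 150] [182  86  29]
274 [180 145 120] [182  86  28]
276 [181  95  48] [182  86  30]
278 [181 140 117] [182  86  29]
280 [180 169 150] [182  86  29]
282 [180 127  98] [182  86  29]
284 [182 100  55] [182  86  30]
286 [181 153 129] [182  86  30]
288 [180 163 143] [182  86  30]
290 [182 110  72] [182  87  30]
292 [222 172 138] [183  87  30]
294 [252 250 239] [192  91  31]
296 [253 250 239] [202  95  33]
298 [253 205 151] [249 132  46]
300 [253 147  57] [253 145  52]
302 [253 147  56] [253 147  55]
304 [249 167 108] [248 165 106]
306 [128 106  97] [120 100  92]
308 [39 40 43] [38 38 42]
310 [37 37 41] [36 37 40]
```

View pics/w2c.png

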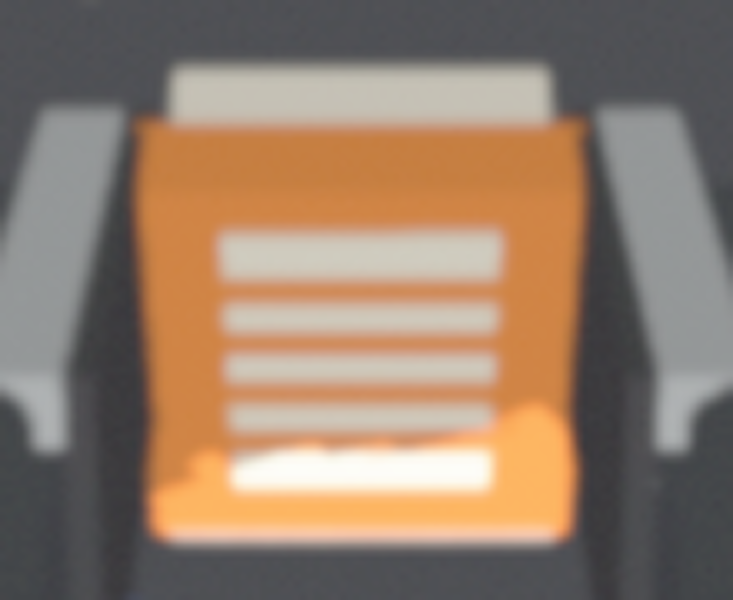

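```bash
cat > grip.py <<'E'
from h import *
st,im=pickle.load(open("w2.pkl","rb"))
O=np.array([[-15,-12,0],[-15,12,0],[-20,-14,7],[-20,14,7],[-20,-14,13],[-20,14,13],[13,-14,13],[13,14,13]],float)/1000
# image right = ? tool: block +y is tool +y
U=np.array([[295.1,234.5],[352.4,234.5],[289.8,243.2],[357.8,243.2],[290.1,253.5],[357.8,253.5],[292.6,304.6],[355.8,304.6]])
T=np.array(im["tool_from_camera"])
best=None
for s in(1,-1):
    Os=O.copy();Os[:,1]*=s
    ok,rv,tv=cv2.solvePnP(Os,U,K(im),np.float64(im["dist"]))
    pr=cv2.projectPoints(Os,rv,tv,K(im),np.float64(im["dist"]))[0][:,0];e=np.sqrt(((pr-U)**2).sum(1).mean())
    if best is None or e<best[0]: best=(e,rv,tv,s,pr-U)
e,rv,tv,s,r=best
Rb=T[:3,:3]@cv2.Rodrigues(rv)[0];tb=T[:3,:3]@tv[:,0]+T[:3,3]
if __name__=="__main__":
    print(e,s,r.round(1).tolist());print("block origin in tool",tb.round(4));print(Rb.round(3))
    print("tilt deg",np.degrees(np.arctan2(Rb[2,0],-Rb[0,0])),"label in tool",(tb+Rb@[.0165,0,.0095]).round(4),"n",(Rb@[.7071,0,.7071]).round(3))
E
python3 grip.py
```

```text
2.460353258060785 -1 [[0.5, 3.7], [-0.2, 3.6], [-0.9, -1.4], [1.0, -1.5], [-2.4, -0.6], [2.2, -0.7], [0.2, -1.4], [-0.4, -1.5]]
block origin in tool [ 1.434e-01 -1.000e-04 -2.892e-01]
[[ 0.925  0.004  0.379]
 [-0.005  1.     0.001]
 [-0.379 -0.002  0.925]]
tilt deg -157.70663240474846 label in tool [ 1.623e-01 -2.000e-04 -2.866e-01] n [ 0.922 -0.003  0.386]
```

```bash
python3 - <<'E'
s=open("grip.py").read()
a=s.index("best=None");b=s.index("Rb=T[")
new='''t=np.radians(20);Rg=np.array([[-np.cos(t),0,-np.sin(t)],[0,1,0],[np.sin(t),0,-np.cos(t)]])
Rc=T[:3,:3].T@Rg;tv=T[:3,:3].T@(np.array([0,0,.0])-T[:3,3])
ok,rv,tv=cv2.solvePnP(O,U,K(im),np.float64(im["dist"]),cv2.Rodrigues(Rc)[0],tv.reshape(3,1),True)
r=cv2.projectPoints(O,rv,tv,K(im),np.float64(im["dist"]))[0][:,0]-U;e=np.sqrt((r**2).sum(1).mean());s=1
'''
open("grip.py","w").write(s[:a]+new+s[b:])
E
python3 grip.py
```

```text
2.4603532580607888 1 [[0.5, 3.7], [-0.2, 3.6], [-0.9, -1.4], [1.0, -1.5], [-2.4, -0.6], [2.2, -0.7], [0.2, -1.4], [-0.4, -1.5]]
block origin in tool [-0.0025  0.0001  0.0024]
[[-0.925  0.004 -0.379]
 [ 0.005  1.    -0.001]
 [ 0.379 -0.002 -0.925]]
tilt deg 22.293367572740472 label in tool [-0.0214  0.0002 -0.0001] n [-0.922  0.003 -0.386]
```

Run:
```python
from h import *
from rig import status
st=status.get_state()
h=np.radians(-85);bx=np.array([np.cos(h),np.sin(h),0]);by=np.array([-bx[1],bx[0],0])
t=np.radians(50);z=np.sin(t)*bx-np.cos(t)*np.array([0,0,1]);plan(st,[.63,-.14,.34],frame(z,by),8)
```

```text
rows 8 xyz [[-0.086, -0.045, -0.028], [-0.092, -0.037, -0.02], [-0.096, -0.028, -0.012], [-0.099, -0.018, -0.004], [-0.101, -0.007, 0.003], [-0.1, 0.004, 0.009], [-0.099, 0.016, 0.014], [-0.095, 0.027, 0.019]] rot each [0.071, -0.057, 0.102]
```

Call:
apply_moves:
  xyz:
    - [-0.086,-0.045,-0.028]
    - [-0.092,-0.037,-0.02]
    - [-0.096,-0.028,-0.012]
    - [-0.099,-0.018,-0.004]
    - [-0.101,-0.007,0.003]
    - [-0.1,0.004,0.009]
    - [-0.099,0.016,0.014]
    - [-0.095,0.027,0.019]
  rot:
    - [0.071,-0.057,0.102]
    - [0.071,-0.057,0.102]
    - [0.071,-0.057,0.102]
    - [0.071,-0.057,0.102]
    - [0.071,-0.057,0.102]
    - [0.071,-0.057,0.102]
    - [0.071,-0.057,0.102]
    - [0.071,-0.057,0.102]
  hand: [-1,-1,-1,-1,-1,-1,-1,-1]

```text
clock: 5.42
position: [0.631, -0.1401, 0.3408]
ee_rot: [0.314, 0.612, 0.667, -0.286]
contact_force: [0.5, -0.2, -0.2]
width: 0.0265
gripper_force: 39.5
```

Call:
apply_moves:
  xyz:
    - [0,0,0]
    - [0,0,0]
    - [0,0,0]
  rot:
    - [0,0,0]
    - [0,0,0]
    - [0,0,0]
  hand: [-1,-1,-1]

```text
clock: 5.8
position: [0.6298, -0.1395, 0.3417]
ee_rot: [0.314, 0.611, 0.669, -0.284]
contact_force: [0.0, -0.3, -0.5]
width: 0.0264
gripper_force: 39.5
```

Run:
```python
from h import *
from rig import status,get_image
st=status.get_state();im=get_image("wrist");pickle.dump((st,im),open("w3.pkl","wb"))
cv2.imwrite("pics/w3.png",im["pixels"][:,:,::-1]);print(st["position"],st["ee_rot"],st["qpos"],st["gripper_force"])
hsv=cv2.cvtColor(im["pixels"],cv2.COLOR_RGB2HSV);m=cv2.inRange(hsv,(20,150,100),(32,255,255))
k,l,s,c=cv2.connectedComponentsWithStats(m)
if k>1:
    i=1+s[1:,4].argmax();print(s[i])
    hull=cv2.convexHull(np.argwhere(l==i)[:,::-1].astype(np.int32))
    print(cv2.approxPolyN(hull,4,ensure_convex=True).squeeze())
```

```text
[ 0.62980212 -0.1395157   0.34171744] [ 0.31384278  0.61100725  0.66893314 -0.28407975] [ 0.1138085   0.35324246  1.44056587 -0.88393792  1.44264076  0.18848249] 39.50498878955841
[290 191  66  51 610]
[[294 235]
 [289 189]
 [349 204]
 [355 241]]
```

View pics/w3.png

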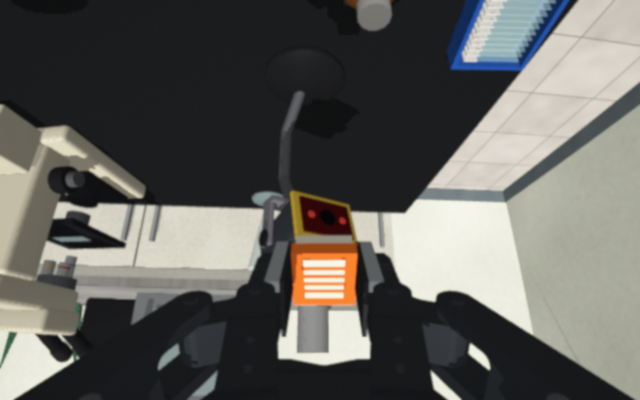

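Call:
apply_moves:
  xyz:
    - [-0.13,0,-0.1]
    - [-0.05,0,-0.03]
    - [0,0,0]
    - [0,0,0]
    - [0,0,0]
  rot:
    - [0,-0.1,0]
    - [0,-0.1,0]
    - [0,0,0]
    - [0,0,0]
    - [0,0,0]
  hand: [-1,-1,-1,-1,-1]

```text
clock: 6.48
position: [0.6305, -0.1431, 0.4087]
ee_rot: [0.382, 0.579, 0.632, -0.346]
contact_force: [-0.3, -0.7, -0.1]
width: 0.0264
gripper_force: 39.5
```

Run:
```python
from h import *
from rig import status,get_image
st=status.get_state();im=get_image("wrist");pickle.dump((st,im),open("w4.pkl","wb"))
print(st["position"],st["qpos"],st["gripper_force"])
cv2.imwrite("pics/w4.png",cv2.resize(im["pixels"][90:270,240:400,::-1],(533,600),interpolation=cv2.INTER_CUBIC))
hsv=cv2.cvtColor(im["pixels"],cv2.COLOR_RGB2HSV);m=cv2.inRange(hsv,(20,150,60),(32,255,255))
k,l,s,c=cv2.connectedComponentsWithStats(m)
i=1+s[1:,4].argmax();print(s[i])
hull=cv2.convexHull(np.argwhere(l==i)[:,::-1].astype(np.int32));q=cv2.approxPolyN(hull,4,ensure_convex=True).squeeze();print(q)
```

```text
[ 0.63050649 -0.14307928  0.40869917] [ 0.17647014  0.36183774  1.41764114 -1.07752819  1.54560986  0.22849533] 39.51584458351135
[ 290   86   66   59 1172]
[[295 133]
 [288  84]
 [351 103]
 [356 146]]
```

View pics/w4.png

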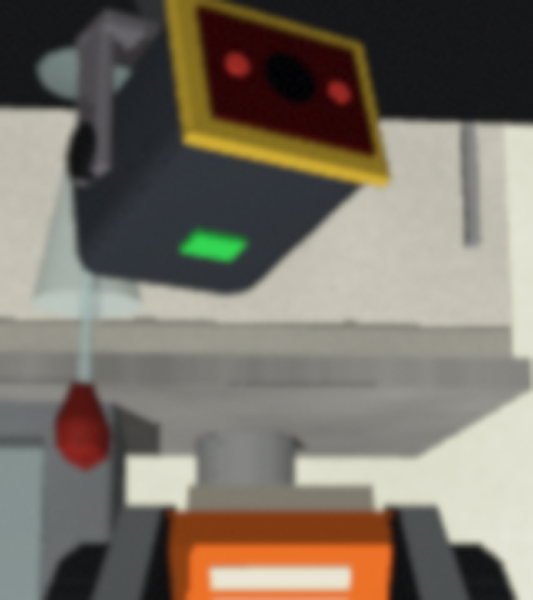

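The head is fully in view: frame front corners near (288,84), (351,103), (354,142) and (295,129), clear of the block.

Run:
```python
from h import *
st,im=pickle.load(open("w4.pkl","rb"));Rc,o=pose(im,st)
U=np.array([[288.2,84.5],[350.6,102.8],[354.2,141.5],[295,129.6]],float)
hsv=cv2.cvtColor(im["pixels"],cv2.COLOR_RGB2HSV)
m=cv2.inRange(im["pixels"],(55,0,0),(255,70,70))&cv2.inRange(hsv,(0,150,40),(8,255,255))
k,l,s,c=cv2.connectedComponentsWithStats(m[60:160,270:370]);print("red",[(x[4],(y+[270,60]).round(1)) for x,y in zip(s[1:],c[1:]) if x[4]>6])
for W,H in((.076,.056),(.080,.060),(.084,.064),(.076,.062)):
    # head frame: y axis level; face points at (-.06,y,z). image left = +x world?? order: bottom-left,bottom-right,top-right,top-left in (right-hand,up)
    best=[]
    for sg in(1,-1):
        O=np.array([[0,sg*W/2,-H/2],[0,-sg*W/2,-H/2],[0,-sg*W/2,H/2],[0,sg*W/2,H/2]])
        Oxy=np.c_[O[:,1],O[:,2],0*O[:,0]]
        n,rvs,tvs,er=cv2.solvePnPGeneric(Oxy,U,K(im),np.float64(im["dist"]),flags=cv2.SOLVEPNP_IPPE)
        for rv,tv,e in zip(rvs,tvs,er):
            M=Rc@cv2.Rodrigues(rv)[0];yy,zz=M[:,0],M[:,1];d=-np.cross(yy,zz)
            if zz[2]>0 and d[1]>0: best.append((float(e[0]),d.round(3),"yaw",np.degrees(np.arctan2(d[1],d[0])).round(1),"below",np.degrees(np.arcsin(-d[2])).round(1),"c",(Rc@tv[:,0]+o).round(4),"roll",yy[2].round(3)))
    print(W,H,*best,sep="\n  ")
```

```text
red [(np.int32(66), array([310.8, 108.9])), (np.int32(58), array([341.3, 117.2])), (np.int32(7), array([308. , 124.6]))]
0.076
  0.056
  (1.317526110493775, array([ 0.395,  0.891, -0.222]), 'yaw', np.float64(66.1), 'below', np.float64(12.8), 'c', array([ 0.6492, -0.3445,  0.2475]), 'roll', np.float64(0.016))
  (1.5229624641080584, array([-0.512,  0.342,  0.788]), 'yaw', np.float64(146.2), 'below', np.float64(-52.0), 'c', array([ 0.6466, -0.344 ,  0.2491]), 'roll', np.float64(0.378))
0.08
  0.06
  (1.3594749812851934, array([ 0.385,  0.892, -0.235]), 'yaw', np.float64(66.6), 'below', np.float64(13.6), 'c', array([ 0.6511, -0.3656,  0.2376]), 'roll', np.float64(0.022))
  (1.5076813479239175, array([-0.502,  0.335,  0.798]), 'yaw', np.float64(146.3), 'below', np.float64(-52.9), 'c', array([ 0.6485, -0.3653,  0.2394]), 'roll', np.float64(0.374))
0.084
  0.064
  (1.3970329112711415, array([ 0.377,  0.893, -0.247]), 'yaw', np.float64(67.1), 'below', np.float64(14.3), 'c', array([ 0.653 , -0.3866,  0.2279]), 'roll', np.float64(0.027))
  (1.4957165722766934, array([-0.493,  0.327,  0.806]), 'yaw', np.float64(146.4), 'below', np.float64(-53.7), 'c', array([ 0.6504, -0.3865,  0.2297]), 'roll', np.float64(0.371))
0.076
  0.062
  (1.4619316699146228, array([-0.456,  0.293,  0.84 ]), 'yaw', np.float64(147.3), 'below', np.float64(-57.2), 'c', array([ 0.6479, -0.3555,  0.2441]), 'roll', np.float64(0.358))
  (1.562171739555925, array([ 0.344,  0.891, -0.298]), 'yaw', np.float64(68.9), 'below', np.float64(17.3), 'c', array([ 0.6499, -0.3549,  0.2424]), 'roll', np.float64(0.048))
```

```bash
cat > tgt.py <<'E'
from h import *
def target(win=np.array([.649,-.350,.245]),yaw=65,el=14,tilt=21,lab=np.array([-.0214,0,0]),dist=.15):
    y,e=np.radians([yaw,el]);d=np.array([np.cos(e)*np.cos(y),np.cos(e)*np.sin(y),-np.sin(e)])
    bx=np.array([-np.cos(y),-np.sin(y),0]);by=np.array([-bx[1],bx[0],0]);a=np.radians(90-(el+45+tilt))
    Rt=frame(-np.sin(a)*bx-np.cos(a)*np.array([0,0,1]),by)
    return win+dist*d-Rt@lab,Rt,d
E
python3 - <<'E'
from tgt import *
from rig import status
st=status.get_state();p,Rt,d=target();print(p,Rt[:,2]);plan(st,p+[0.02,.03,.1],Rt)
E
```

```text
[ 0.71941634 -0.19899168  0.21242779] [ 0.07338689  0.1573787  -0.98480775]
rows 8 xyz [[0.029, 0.044, 0.032], [0.026, 0.043, 0.035], [0.024, 0.043, 0.037], [0.02, 0.043, 0.039], [0.017, 0.043, 0.041], [0.013, 0.043, 0.042], [0.01, 0.044, 0.042], [0.006, 0.044, 0.042]] rot each [0.03, 0.146, 0.06]
```

Call:
apply_moves:
  xyz:
    - [0.029,0.044,0.032]
    - [0.026,0.043,0.035]
    - [0.024,0.043,0.037]
    - [0.02,0.043,0.039]
    - [0.017,0.043,0.041]
    - [0.013,0.043,0.042]
    - [0.01,0.044,0.042]
    - [0.006,0.044,0.042]
  rot:
    - [0.03,0.146,0.06]
    - [0.03,0.146,0.06]
    - [0.03,0.146,0.06]
    - [0.03,0.146,0.06]
    - [0.03,0.146,0.06]
    - [0.03,0.146,0.06]
    - [0.03,0.146,0.06]
    - [0.03,0.146,0.06]
  hand: [-1,-1,-1,-1,-1,-1,-1,-1]

```text
clock: 7.52
position: [0.7403, -0.1694, 0.313]
ee_rot: [-0.046, 0.84, 0.535, 0.074]
contact_force: [0.3, 0.3, -1.3]
width: 0.0268
gripper_force: 39.5
```

Call:
apply_moves:
  xyz:
    - [0,0,0]
    - [0,0,0]
    - [0,0,0]
  rot:
    - [0,0,0]
    - [0,0,0]
    - [0,0,0]
  hand: [-1,-1,-1]

```text
clock: 7.9
position: [0.7397, -0.1666, 0.3141]
ee_rot: [-0.044, 0.839, 0.537, 0.073]
contact_force: [-0.4, -1.3, -0.1]
width: 0.0266
gripper_force: 39.5
```

Run:
```python
from tgt import *
from rig import status
st=status.get_state();p,Rt,d=target();print(st["position"],st["qpos"]);plan(st,p,Rt,vmax=.03)
```

```text
[ 0.73969535 -0.16661391  0.31409898] [-0.39532267  0.52939912  0.91533876  0.17122318  1.68556818  0.05769256]
rows 4 xyz [[-0.045, -0.004, 0.078], [-0.046, -0.004, 0.078], [-0.046, -0.004, 0.078], [-0.045, -0.004, 0.078]] rot each [0.001, 0.001, 0.001]
```

Call:
apply_moves:
  xyz:
    - [-0.045,-0.004,0.078]
    - [-0.046,-0.004,0.078]
    - [-0.046,-0.004,0.078]
    - [-0.045,-0.004,0.078]
    - [0,0,0]
    - [0,0,0]
    - [0,0,0]
    - [0,0,0]
  rot:
    - [0,0,0]
    - [0,0,0]
    - [0,0,0]
    - [0,0,0]
    - [0,0,0]
    - [0,0,0]
    - [0,0,0]
    - [0,0,0]
  hand: [-1,-1,-1,-1,-1,-1,-1,-1]

```text
clock: 8.9
position: [0.72, -0.2006, 0.2123]
ee_rot: [-0.045, 0.84, 0.536, 0.073]
contact_force: [0.2, -0.6, -0.8]
width: 0.0266
gripper_force: 39.5
```

Run:
```python
from tgt import *
from rig import status,get_image
st=status.get_state();p,Rt,d=target();print(st["clock"],st["position"],st["gripper_force"],np.abs(st["qd"]).max());plan(st,p,Rt)
a=get_image("scene");b=get_image("side");st=status.get_state();w=get_image("wrist");pickle.dump((st,w),open("w5.pkl","wb"))
lab=p+Rt@[-.0214,0,0]
ua,ub=proj(a,[lab])[0],proj(b,[lab])[0];print(ua,ub)
A=cv2.resize(a["pixels"][200:350,180:380],(400,300),interpolation=cv2.INTER_CUBIC);B=cv2.resize(b["pixels"][50:230,210:450],(400,300),interpolation=cv2.INTER_CUBIC)
C=cv2.resize(w["pixels"][200:330,233:407],(400,300),interpolation=cv2.INTER_CUBIC)
D=cv2.resize(b["pixels"][200:350,220:420],(400,300))
cv2.imwrite("pics/fin.png",np.vstack([np.hstack([A,B]),np.hstack([C,D])])[:,:,::-1])
```

```text
8.9 [ 0.7200018  -0.20055803  0.21229685] 39.52340841293335 0.007735274154687472
rows 1 xyz [[0.004, -0.004, 0.0]] rot each [0.003, 0.003, 0.002]
[322.49357995 285.58675002] [265.68935372 139.37108668]
```

View pics/fin.png

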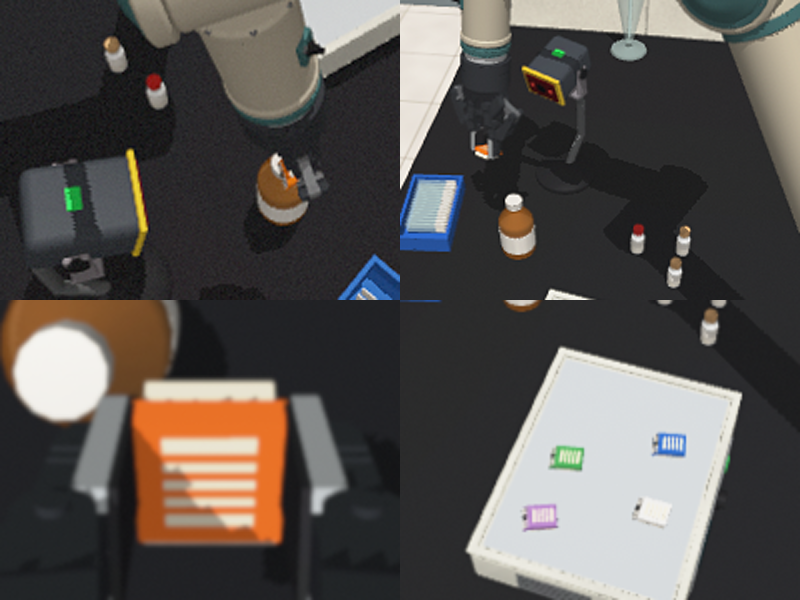

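The label is in view and faces the window. The block is steady in the fingers, and the other blocks and the vials are undisturbed.

```bash
python3 -c "
from rig import job
print(job.sign_off())"
```

```text
the job is handed in; nothing more can be done
None
```

I handed the job in with the orange block still held up to the scanner, by my measurements on the window's axis, about 15 cm in front and facing it within a few degrees. The sign-off returned no verdict.

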